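# Line up the shoe creams by shade

## Task

Put the four jars of shoe cream away in the beech rack, one standing upright in each round recess, in order of shade from black through dark brown and tan to pale cream. The black jar goes at the end where the black-bristled brush lies and the pale cream jar beside the pale-bristled brush. The jars are glass, so set them down gently, and leave the brushes lying where they are.

Things in the scene. Friction and masses are not known exactly. Their poses are not given: they have to be found in the camera images.
- jar_black: Glass jar of shoe cream, black: the glass and the whole screw cap are black, with a thin silver line under the cap. Upright plain cylinder 48 mm in diameter and 60 mm high over all, 0.10 to 0.19 kg; the cap is the top 16 mm. Stands loose on the bench. Origin: centre of its underside, z up along its axis.
- jar_dark_brown: Glass jar of shoe cream, dark brown: the glass and the whole screw cap are dark brown, with a thin silver line under the cap. Upright plain cylinder 48 mm in diameter and 60 mm high over all, 0.10 to 0.19 kg; the cap is the top 16 mm. Stands loose on the bench. Origin: centre of its underside, z up along its axis.
- jar_tan: Glass jar of shoe cream, tan (light orange-brown): the glass and the whole screw cap are tan (light orange-brown), with a thin silver line under the cap. Upright plain cylinder 48 mm in diameter and 60 mm high over all, 0.10 to 0.19 kg; the cap is the top 16 mm. Stands loose on the bench. Origin: centre of its underside, z up along its axis.
- jar_cream: Glass jar of shoe cream, pale cream: the glass and the whole screw cap are pale cream, with a thin silver line under the cap. Upright plain cylinder 48 mm in diameter and 60 mm high over all, 0.10 to 0.19 kg; the cap is the top 16 mm. Stands loose on the bench. Origin: centre of its underside, z up along its axis.
- place_a: One of four equal round, cork-lined recesses in a straight row in the beech rack, the end on the robot's right (-y). 66 mm in diameter, 5 mm deep, 80 mm between centres. The rack is a fixed board 124 x 434 mm, 18 mm high, so the recess floor lies 13 mm above the bench. Origin: centre of the recess floor, z up; y runs along the row towards place_d, x across it away from the robot.
- place_b: One of four equal round, cork-lined recesses in a straight row in the beech rack, second from the robot's right. 66 mm in diameter, 5 mm deep, 80 mm between centres. The rack is a fixed board 124 x 434 mm, 18 mm high, so the recess floor lies 13 mm above the bench. Origin: centre of the recess floor, z up; y runs along the row towards place_d, x across it away from the robot.
- place_c: One of four equal round, cork-lined recesses in a straight row in the beech rack, third from the robot's right. 66 mm in diameter, 5 mm deep, 80 mm between centres. The rack is a fixed board 124 x 434 mm, 18 mm high, so the recess floor lies 13 mm above the bench. Origin: centre of the recess floor, z up; y runs along the row towards place_d, x across it away from the robot.
- place_d: One of four equal round, cork-lined recesses in a straight row in the beech rack, the end on the robot's left (+y). 66 mm in diameter, 5 mm deep, 80 mm between centres. The rack is a fixed board 124 x 434 mm, 18 mm high, so the recess floor lies 13 mm above the bench. Origin: centre of the recess floor, z up; y runs along the row towards place_d, x across it away from the robot.
- brush_dark: Polish brush with black bristles lying bristles up in a shallow bay at one end of the rack, 65 mm beyond the centre of the end recess there (either end: the two brushes change places); 95 mm long across the rack, 38 mm wide, wooden back below, bristle tips about 31 mm above its underside and 44 mm above the bench. Loose; not to be moved. Origin: centre of its underside.
- brush_pale: Polish brush with pale blond bristles lying bristles up in a shallow bay at one end of the rack, 65 mm beyond the centre of the end recess there (either end: the two brushes change places); 95 mm long across the rack, 38 mm wide, wooden back below, bristle tips about 31 mm above its underside and 44 mm above the bench. Loose; not to be moved. Origin: centre of its underside.

How it is judged:
By the outcome, as a careful person would: the job done as asked, in the order asked, and still so for the second after the job is handed in, with the robot touching nothing.
It also fails if it takes over 96 s, if anything falls off the work surface, if the arm or the gripper's body presses on something with over 40 N, if the wrist force passes 120 N, or if a joint passes its speed limit or range.

## Robot

A 6-joint arm with a two-finger parallel gripper is mounted at the origin on the work surface. World frame = base frame: x ahead of the robot, y to its left, z up, the work surface at z = 0. Lengths are in mm, angles in rad, forces in N, time in s.
With the tool pointing down it reaches from about 275 to 750 mm from the base axis. Payload 10.2 kg.
Tool frame: the origin (TCP) lies at the very end of the fingers, on their centre line; the grasp point (between the pads) lies 19 mm behind it (ctrl.grip_depth is the distance from the TCP to the grasp point, in mm); z points along the fingers, x is the direction in which the jaws open and shut, and the axes are right-handed (so a half turn about z gives the same grasp; the last joint's range is limited). The gripper opens to 85 mm and grips with 20 to 120 N. Pads are 22 mm wide; open, the fingers measure 114 mm over their backs; the gripper's body (76 mm by 85 mm) begins 54 mm behind the grasp point. The pads swing forward as they close: fully open they stand 13 mm farther back than shut.
Start: joints at [-1.485, 0.313, 1.498, -0, 1.331, -0.223], TCP at [159.543, -500.177, 231.294] pointing down, gripper open.
Joint ranges: [-2.94, 2.94], [-0.97, 2.17], [0.19, 2.56], [-1.23, 4.37], [0.02, 3.11], [-2.88, 2.88]. Speed limits (rad/s): [2.39, 2.39, 3.01, 3.14, 3.14, 3.14].

## Interface

Orientations are given as a unit quaternion [w, x, y, z].
In Python, from rig import ctrl gives the robot as it stands.
- The arm moves only by the tool play_rows, never from a script. Its argument "motion" is a list of rows, each a list of 2 entries, a list of its own where there are three numbers: the shift along the tool's x, y, z in mm, then the turn, a rotation vector about the tool's x, y, z in degrees. A call has 1 to 20 rows; each row shifts and turns the commanded pose from where the row before left it, along the tool's axes as they then stand; what a row does not reach is not made up. A row lasts 1/12 s, in which the tool goes at most 41.7 mm and 7.16 degrees, less where a joint would pass 70% of its speed; a pose out of reach is approached as far as the arm can. A call with a gripper value outside its range is refused whole. "fingers" is the finger opening in mm, from 0 to 85.4, set as the call begins (left out, the last holds). The fingers move at their own pace and stop on an object; "squeeze" is the grip in N (left out, the last holds). Time passes only in rows, so rows that do not move let the fingers close. It gives the time, the measured TCP pose, the force and the opening at its end, in the units of the state.
- ctrl.sense(): the state, without advancing time (a new reading comes with each control period).
- ctrl.capture(name): name is "scene" or "top" or "wrist"; returns the picture (420x560x3 uint8, red, green, blue); there is no depth.
- ctrl.get_calibration(name): a dict with "K" (3x3 intrinsics, pixels), "R" (3x3) and "t" (3): a world point X has camera coordinates R X + t; the wrist camera has in their place "tool_from_camera" (4x4, takes a point from camera to tool coordinates, whose origin is the TCP and whose axes are the tool frame's). Camera axes: x right, y down, z forward; pixel columns grow to the right and rows downward; lengths in mm; the calibration is good to about 2 mm. A picture is of the moment at which its call begins: read the wrist's pose just before it. get_calibration takes no time and is no camera call.
- ctrl.finish_job(): hands the job in, once; it reports no verdict.
Trained networks look in the newest picture that a camera, given by its name, has taken for a name from the list of things; names that differ only in an ending like _2 or _b are one class to them, and where a whole thing is asked for, a point or a joint stands for the part that bears it (a point fixed in the world has none). Each returns a list of dicts, best first, with "p" (0 to 1); they miss things now and then, are a little off and sometimes report something else, mostly with a low value. They report only what shows in the picture. A call takes as long as a camera call.
- ctrl.spot_in(camera, name): "position" ([column, row] as shares, 0 to 1, of the picture: columns of its width, rows of its height, amid what is visible of it).
The state is a dict: "time_s": time; "joints": joint angles; "dq": joint speeds; "tau": joint torques, N m; "eef_pos": TCP position; "ee_rot": TCP orientation; "force": force on the tool from outside, world axes, zero at the start; "wrist_torque": the same for the moment, N m; "grip_width": opening from 0.0 (shut) to 1.0 (fully open).
Only numpy, scipy, OpenCV 4.12 (cv2) and the standard library are available. Lean on these libraries where they do the work, as an engineer would, in place of code of your own. Each camera call takes 0.05 s, during which the arm holds its last target. There are 200 camera calls.

## Working session

There is one attempt and no reset: what is moved stays moved. The work goes in short steps, Python scripts to look and compute and a tool call to move; the robot and the scene stay as the last step left them, time stands still between calls to the robot, and variables do not carry over. Pictures are saved under pics/ and viewed, about 12 in all and at most 16, crops included, and the job is handed in when it is done.

Besides the shell and the picture viewer there is one more tool, called as name(argument=value, ...), one argument or row to a line, values as JSON. play_rows: Moves the arm, as the interface text tells. Its arguments: {"type":"object","properties":{"motion":{"type":"array"},"fingers":{"type":"number"},"squeeze":{"type":"number"}},"required":["motion"]}

```bash
mkdir -p pics; cat > h.py <<'E'
import numpy as np, cv2
from rig import ctrl
def snap(c,f):
    im=ctrl.capture(c); cv2.imwrite('pics/'+f,cv2.cvtColor(im,cv2.COLOR_RGB2BGR)); return im
E
python3 - <<'E'
from h import *
s=ctrl.sense(); print(s)
N=["jar_black","jar_dark_brown","jar_tan","jar_cream","brush_dark","brush_pale","place_a"]
for c in ["scene","top"]:
    snap(c,c+'0.png'); k=ctrl.get_calibration(c); print(c,k)
    for n in N:
        print(n,[(round(d['p'],2),np.round(np.array(d['position'])*[560,420],1).tolist()) for d in ctrl.spot_in(c,n)[:5]])
E
```

```text
{'time_s': 0.0, 'joints': array([-1.48535845e+00,  3.13462178e-01,  1.49846014e+00,  4.23923117e-06,
        1.33102799e+00, -2.23433483e-01]), 'dq': array([-0.00053381, -0.0013153 , -0.0006209 , -0.00073884, -0.00152425,
        0.0001331 ]), 'tau': array([-3.84661776e-03, -4.12272334e+01, -2.59753329e+01, -4.14301130e-04,
        4.04325940e-03, -4.59632204e-06]), 'eef_pos': array([ 159.54026826, -499.88627714,  230.72017923]), 'ee_rot': array([-5.13305242e-04,  8.07459607e-01, -5.89922472e-01, -4.44215101e-04]), 'force': array([-0.76719425,  0.52002046, -0.22677378]), 'wrist_torque': array([-0.00020415,  0.02569764, -0.07895253]), 'grip_width': 1.0022979821439522}
scene {'K': array([[446.94246223,   0.        , 283.18270257],
       [  0.        , 446.94246223, 214.63261495],
       [  0.        ,   0.        ,   1.        ]]), 'R': array([[-0.22738234,  0.97372077, -0.01285053],
       [ 0.81757011,  0.18371593, -0.54573581],
       [-0.52903345, -0.1345969 , -0.83785875]]), 't': array([ 142.71375433, -439.71377336, 1355.24927591])}
jar_black [(0.63, [271.5, 178.6]), (0.39, [359.
[... 311 characters left out ...]
 240.5])]
top {'K': array([[416.09344376,   0.        , 283.4629244 ],
       [  0.        , 416.09344376, 209.74176612],
       [  0.        ,   0.        ,   1.        ]]), 'R': array([[ 0.01118315, -0.99992786,  0.00438416],
       [-0.98421016, -0.01178171, -0.1766113 ],
       [ 0.17665021, -0.00233987, -0.98427091]]), 't': array([ -5.89632316, 551.26309585, 767.92242345])}
jar_black [(0.77, [314.6, 257.3])]
jar_dark_brown [(0.73, [154.8, 271.9])]
jar_tan [(0.84, [397.7, 253.0])]
jar_cream [(0.69, [232.7, 253.8])]
brush_dark [(0.85, [203.8, 170.1])]
brush_pale [(0.58, [381.1, 165.6])]
place_a [(0.81, [232.6, 172.6]), (0.64, [312.3, 167.2]), (0.6, [273.3, 168.5]), (0.58, [346.9, 166.9])]
```

```bash
ls -la; python3 -c "
import cv2,numpy as np
a=cv2.imread('pics/scene0.png');b=cv2.imread('pics/top0.png')
"
```

```text
total 16
drwxr-xr-x  3 agent agent 4096 Dec  4 15:59 .
drwxr-xr-x 23 root  root  4096 Dec  4 15:59 ..
-rw-r--r--  1 agent agent  153 Dec  4 15:59 h.py
drwxr-xr-x  2 agent agent 4096 Dec  4 15:59 pics
```

View pics/scene0.png

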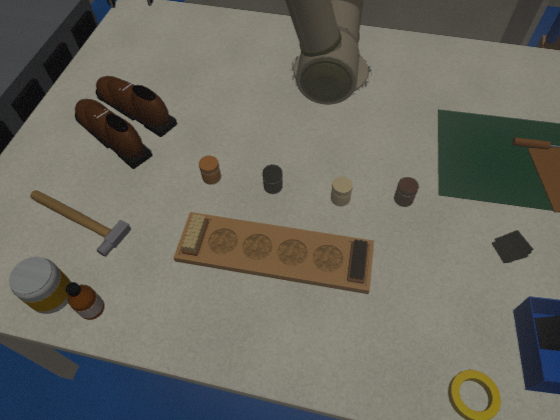

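View pics/top0.png

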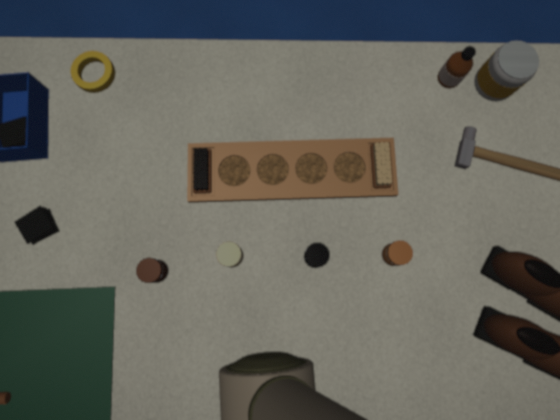

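The black brush is at the +y (place_d) end in both views: scene (358,260), top (203,170). The order is therefore d=black, c=dark brown, b=tan, a=cream. Next I'll measure from both views.

```bash
cat > meas.py <<'E'
from h import *
from scipy.optimize import least_squares
CAL={c:ctrl.get_calibration(c) for c in("scene","top")}
def proj(c,X):
    k=CAL[c]; p=(np.atleast_2d(X)@k['R'].T+k['t'])@k['K'].T; return p[:,:2]/p[:,2:]
def tri(obs):   # {cam:(u,v)}
    return least_squares(lambda x:np.concatenate([proj(c,x)[0]-o for c,o in obs.items()]),[450,0,20])
th=np.linspace(0,2*np.pi,60,endpoint=False)
def cyl(b): return np.vstack([b+np.c_[24*np.cos(th),24*np.sin(th),0*th+z] for z in(0,60)])
def sil(c,b):
    h=cv2.convexHull(proj(c,cyl(b)).astype(np.float32)); m=cv2.moments(h); return np.array([m['m10'],m['m01']])/m['m00']
def mask(im,p,r=26):
    x,y=int(p[0]),int(p[1]); w=im[y-r:y+r,x-r:x+r].astype(float)
    bg=np.median(w.reshape(-1,3),0); d=cv2.cvtColor(np.float32(w/255),cv2.COLOR_RGB2LAB)-cv2.cvtColor(np.float32(bg[None,None]/255),cv2.COLOR_RGB2LAB)
    e=np.linalg.norm(d,axis=2); m=(e>9).astype(np.uint8)
    n,l,st,ce=cv2.connectedComponentsWithStats(m)
    i=min((i for i in range(1,n) if st[i,4]>60),key=lambda i:np.linalg.norm(ce[i]-r))
    return ce[i]+[x-r,y-r],st[i,4],(l==i)
E
python3 - <<'E'
from meas import *
im={c:cv2.cvtColor(cv2.imread(f'pics/{c}0.png'),cv2.COLOR_BGR2RGB) for c in CAL}
J={"black":[(271.5,178.6),(314.6,257.3)],"dark_brown":[(406.5,190.4),(154.8,271.9)],"tan":[(210.5,168.9),(397.7,253)],"cream":[(338.6,189.6),(232.7,253.8)]}
for n,o in J.items():
    ob=dict(zip(CAL,o)); a=tri(ob)
    M={c:mask(im[c],ob[c]) for c in CAL}
    r=least_squares(lambda b:np.concatenate([sil(c,b)-M[c][0] for c in CAL]),a.x-[0,0,30])
    ar={c:(M[c][1],cv2.contourArea(cv2.convexHull(proj(c,cyl(r.x)).astype(np.float32)))) for c in CAL}
    print(n,'tri',a.x.round(1),'base fit',r.x.round(1),'res',r.fun.round(1),ar)
P={'d':[(327.5,258.5),(234,170)],'c':[(293,252.5),(273,168.5)],'b':[(257.5,247),(311.5,168)],'a':[(223,241),(349.5,167)],
 'bd':[(358,260),(202.5,170)],'bp':[(195,234),(382,165)]}
# recess disc centroids, dark cork segmented by hough-free thresholding
for n,o in P.items():
    a=tri(dict(zip(CAL,o))); print(n,a.x.round(1),a.fun.round(1))
# rack outer corners from scene/top pictures: joint fit centre,yaw,z with recess observations
def pl(q):
    x,y,yaw,z=q; d=np.array([-np.sin(yaw),np.cos(yaw)]); return {n:np.r_[np.array([x,y])+d*s,z] for n,s in zip('abcd',(-120,-40,40,120))}
f=lambda q:np.concatenate([proj(c,pl(q)[n])[0]-P[n][i] for n in 'abcd' for i,c in enumerate(CAL)])
r=least_squares(f,[480,0,0,15]); print('rack',r.x.round(3),{n:v.round(1) for n,v in pl(r.x).items()},r.fun.round(1))
E
```

```text
black tri [461.  -64.6  24.9] base fit [464.  -65.   -5.1] res [0.  0.8 0.1 0.4] {'scene': (np.int32(534), 530.8199449083768), 'top': (np.int32(566), 543.3705893016886)}
dark_brown tri [428.  253.9  26.6] base fit [431.5 255.8  -3.4] res [0.1 0.3 0.2 0.2] {'scene': (np.int32(573), 580.4620635171887), 'top': (np.int32(707), 709.2218274616171)}
tan tri [ 470.1 -224.1   32.1] base fit [ 471.5 -222.6    2.1] res [ 0.2 -0.6  0.1 -0.8] {'scene': (np.int32(521), 535.5463511710986), 'top': (np.int32(667), 680.3693959719967)}
cream tri [465.   98.8  33.8] base fit [458.   92.9   3.8] res [-4.  -4.7 -3.5 -2.2] {'scene': (np.int32(515), 557.6014948238153), 'top': (np.int32(84), 572.8472069554264)}
d [641.2 104.5  11.6] [ 0.1 -0.   0.1 -0. ]
c [644.6  24.8  13.3] [-0.8 -0.  -0.8  0.1]
b [647.4 -56.2  11.3] [-0.6 -0.1 -0.5  0.1]
a [ 650.2 -136.2   12.6] [-0.3 -0.1 -0.3  0.1]
bd [636.8 169.   23.6] [-0.5  0.  -0.5  0.1]
bp [ 652.2 -201.4   23.2] [-0.5 -0.1 -0.5  0.1]
rack [ 6.45878e+02 -1.57500e+01  3.70000e-02  1.24510e+01] {'a': array([ 650.3, -135.7,   12.5]), 'b': array([647.4, -55.7,  12.5]), 'c': array([644.4,  24.2,  12.5]), 'd': array([641.4, 104.2,  12.5])} [-0.1  0.1 -0.5  0.  -0.4 -0.3 -0.7 -0.1 -1.1 -0.  -0.5  0.4 -0.1 -0.1
  0.2 -0.2]
```

The recesses fit cleanly: spacing is 80 mm and the floor is about 12.5 mm high. The cream jar's fit is weaker, so I'll recheck it with the wrist camera. First I turn the jaws to lie along world x.

play_rows(
  motion=[
    [[0,0,0],[0,0,-7.15]],
    [[0,0,0],[0,0,-7.15]],
    [[0,0,0],[0,0,-7.15]],
    [[0,0,0],[0,0,-7.15]],
    [[0,0,0],[0,0,-7.15]],
    [[0,0,0],[0,0,-7.15]],
    [[0,0,0],[0,0,-7.15]],
    [[0,0,0],[0,0,-7.15]],
    [[0,0,0],[0,0,-7.15]],
    [[0,0,0],[0,0,-7.15]],
    [[0,0,0],[0,0,-0.8]],
    [[0,0,0],[0,0,0]],
  ],
  fingers=85,
  squeeze=30,
)

```text
time_s: 1.8
eef_pos: [159.5, -500.2, 231.3]
ee_rot: [0.0, 1.0, -0.001, 0.0]
force: [0.8, -0.2, 0.1]
grip_width: 0.993
```

play_rows(
  motion=[
    [[19.5,-17.3,5],[0,0,0]],
    [[19.5,-17.3,5],[0,0,0]],
    [[19.5,-17.3,5],[0,0,0]],
    [[19.5,-17.3,5],[0,0,0]],
    [[19.5,-17.3,5],[0,0,0]],
    [[19.5,-17.3,5],[0,0,0]],
    [[19.5,-17.3,5],[0,0,0]],
    [[19.5,-17.3,5],[0,0,0]],
    [[19.5,-17.3,5],[0,0,0]],
    [[19.5,-17.3,5],[0,0,0]],
    [[19.5,-17.3,5],[0,0,0]],
    [[19.5,-17.3,5],[0,0,0]],
    [[19.5,-17.3,5],[0,0,0]],
    [[19.5,-17.3,5],[0,0,0]],
    [[19.5,-17.3,5],[0,0,0]],
    [[19.5,-17.3,5],[0,0,0]],
    [[0,0,0],[0,0,0]],
    [[0,0,0],[0,0,0]],
  ],
)

```text
time_s: 3.3
eef_pos: [471.9, -222.7, 151.0]
ee_rot: [-0.0, 1.0, -0.0, -0.0]
force: [-0.3, -0.3, 0.6]
grip_width: 0.995
```

```bash
python3 - <<'E'
from h import *
s=ctrl.sense(); print(s['eef_pos'],s['ee_rot'],s['joints'],s['time_s'])
snap('wrist','w1.png'); print(ctrl.get_calibration('wrist'))
for d in ctrl.spot_in('wrist','jar_tan')[:3]: print(d['p'],np.array(d['position'])*[560,420])
E
```

```text
[ 471.93895561 -222.68652065  150.98573637] [-1.31413117e-04  9.99999826e-01 -4.94269361e-04 -2.93495994e-04] [-6.65553977e-01  3.83732035e-01  1.61949756e+00 -1.71131826e-04
  1.13898715e+00 -6.64493768e-01] 3.3
{'K': array([[345.16650378,   0.        , 279.00391113],
       [  0.        , 345.16650378, 208.91360605],
       [  0.        ,   0.        ,   1.        ]]), 'tool_from_camera': array([[ 9.99999472e-01, -5.08972494e-04,  8.92851386e-04,
        -7.90477054e-01],
       [ 2.18324838e-04,  9.54133531e-01,  2.99381290e-01,
        -7.64963907e+01],
       [-1.00427629e-03, -2.99380937e-01,  9.54133138e-01,
        -1.43805901e+02],
       [ 0.00000000e+00,  0.00000000e+00,  0.00000000e+00,
         1.00000000e+00]])}
0.65 [279.104 204.414]
```

View pics/w1.png

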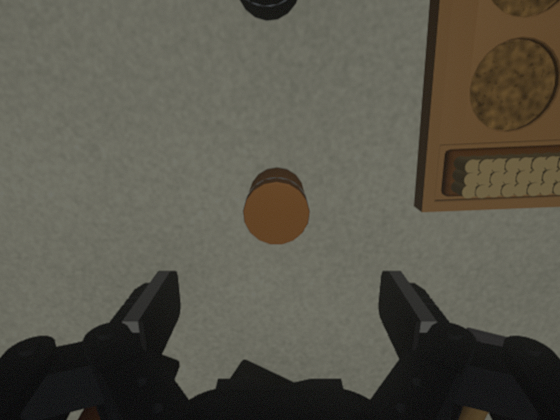

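The tan jar's cap top is centred near (276.5, 212), and place_a shows at (514, 84). I'll check both against the fixed-camera fit.

```bash
cat >> h.py <<'E'
from scipy.spatial.transform import Rotation as Ro
def wray(s,uv,z):
    k=ctrl.get_calibration('wrist'); T=k['tool_from_camera']; q=s['ee_rot']; R=Ro.from_quat([q[1],q[2],q[3],q[0]]).as_matrix()
    o=s['eef_pos']+R@T[:3,3]; d=R@T[:3,:3]@np.linalg.solve(k['K'],[*uv,1]); return o+d*(z-o[2])/d[2]
E
python3 - <<'E'
from h import *
s=ctrl.sense(); print(wray(s,(276.5,212),60),wray(s,(514,84),13))
E
```

```text
[ 468.89090497 -223.51310676   60.        ] [ 651.88011306 -135.63577841   13.        ]
```

play_rows(
  motion=[
    [[-1,0,15],[0,0,0]],
    [[-1,0,25],[0,0,0]],
    [[0,0,25],[0,0,0]],
    [[0,0,25],[0,0,0]],
    [[0,0,20],[0,0,0]],
    [[0,0,15],[0,0,0]],
    [[0,0,7],[0,0,0]],
    [[0,0,0],[0,0,0]],
  ],
)

```text
time_s: 4.07
eef_pos: [468.7, -223.8, 18.4]
ee_rot: [-0.001, 1.0, -0.001, -0.001]
force: [-0.1, 0.4, -0.6]
grip_width: 0.994
```

play_rows(
  motion=[
    [[0,0,0],[0,0,0]],
    [[0,0,0],[0,0,0]],
    [[0,0,0],[0,0,0]],
    [[0,0,0],[0,0,0]],
    [[0,0,0],[0,0,0]],
    [[0,0,0],[0,0,0]],
    [[0,0,0],[0,0,0]],
    [[0,0,0],[0,0,0]],
  ],
  fingers=35,
)

```text
time_s: 4.73
eef_pos: [470.0, -223.9, 20.5]
ee_rot: [0.001, 1.0, -0.0, 0.001]
force: [-2.8, -0.5, 6.1]
grip_width: 0.559
```

play_rows(
  motion=[
    [[0,0,-5],[0,0,0]],
    [[0,0,-10],[0,0,0]],
    [[0,0,-20],[0,0,0]],
    [[0,0,-20],[0,0,0]],
    [[0,0,-20],[0,0,0]],
    [[0,0,-15],[0,0,0]],
    [[0,0,-10],[0,0,0]],
    [[0,0,0],[0,0,0]],
    [[0,0,0],[0,0,0]],
  ],
)

```text
time_s: 5.48
eef_pos: [469.5, -223.3, 119.4]
ee_rot: [0.0, 1.0, -0.0, 0.0]
force: [0.5, 0.9, -1.8]
grip_width: 0.556
```

play_rows(
  motion=[
    [[6,-6,0],[0,0,0]],
    [[12,-12,0],[0,0,0]],
    [[18,-17,0],[0,0,0]],
    [[20,-19,0],[0,0,0]],
    [[20,-19,0],[0,0,0]],
    [[20,-19,0],[0,0,0]],
    [[20,-19,0],[0,0,0]],
    [[20,-19,0],[0,0,0]],
    [[18,-16,0],[0,0,0]],
    [[13,-11,0],[0,0,0]],
    [[8,-7,0],[0,0,0]],
    [[3.5,-3.5,0],[0,0,0]],
    [[0,0,15],[0,0,0]],
    [[0,0,20],[0,0,0]],
    [[0,0,20],[0,0,0]],
    [[0,0,12],[0,0,0]],
    [[0,0,7],[0,0,0]],
    [[0,0,4],[0,0,0]],
    [[0,0,0],[0,0,0]],
    [[0,0,0],[0,0,0]],
  ],
)

```text
time_s: 7.15
eef_pos: [648.5, -56.1, 42.0]
ee_rot: [0.0, 1.0, -0.0, 0.001]
force: [-0.1, 1.1, -1.0]
grip_width: 0.555
```

```bash
python3 - <<'E'
from h import *
s=ctrl.sense(); print(s['eef_pos'],s['force'])
snap('wrist','w2.png')
E
```

```text
[648.49014481 -56.06894559  42.04090027] [-0.12192342  1.10114171 -1.02226738]
```

View pics/w2.png

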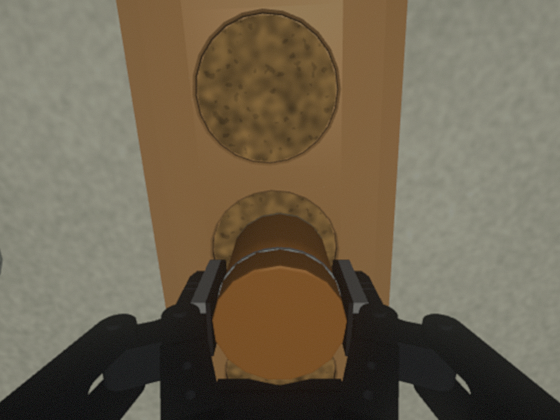

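The jar hangs over recess b, and recess c is centred at (266.5, 87). I'll compute any lateral correction.

```bash
python3 - <<'E'
from h import *
s=ctrl.sense(); print('c',wray(s,(266.5,87),17)); print('b L/R rim',wray(s,(212,245),18),wray(s,(338,245),18),'jar',wray(s,(228,250),30),wray(s,(328,250),30))
E
```

```text
c [642.26691893  26.40935135  17.        ]
b L/R rim [612.66452245 -52.25991936  18.        ] [679.16825376 -52.36086594  18.        ] jar [622.87456924 -49.74694938  30.        ] [672.1217267 -49.8238905  30.       ]
```

play_rows(
  motion=[
    [[-1,-0.5,1],[0,0,0]],
    [[-1,-0.5,2],[0,0,0]],
    [[0,0,2],[0,0,0]],
    [[0,0,1],[0,0,0]],
    [[0,0,1],[0,0,0]],
    [[0,0,0.5],[0,0,0]],
    [[0,0,0],[0,0,0]],
    [[0,0,0],[0,0,0]],
  ],
)

```text
time_s: 7.87
eef_pos: [646.1, -55.0, 33.8]
ee_rot: [0.0, 1.0, -0.0, 0.0]
force: [-0.2, 0.7, -1.0]
grip_width: 0.553
```

play_rows(
  motion=[
    [[0,0,0.5],[0,0,0]],
    [[0,0,0.5],[0,0,0]],
    [[0,0,0],[0,0,0]],
    [[0,0,0],[0,0,0]],
  ],
)

```text
time_s: 8.2
eef_pos: [646.2, -54.9, 33.5]
ee_rot: [0.0, 1.0, -0.0, 0.0]
force: [-3.7, 0.5, 5.4]
grip_width: 0.558
```

Contact is at 33.5 with about 5 N. I release, rise and go to the black jar.

play_rows(
  motion=[
    [[0,0,0],[0,0,0]],
    [[0,0,0],[0,0,0]],
    [[0,0,0],[0,0,0]],
    [[0,0,0],[0,0,0]],
    [[0,0,0],[0,0,0]],
    [[0,0,0],[0,0,0]],
    [[0,0,-5],[0,0,0]],
    [[0,0,-10],[0,0,0]],
    [[0,0,-20],[0,0,0]],
    [[0,0,-20],[0,0,0]],
    [[0,0,-25],[0,0,0]],
    [[0,0,-20],[0,0,0]],
    [[0,0,-10],[0,0,0]],
    [[0,0,0],[0,0,0]],
  ],
  fingers=85,
)

```text
time_s: 9.37
eef_pos: [647.1, -55.1, 145.9]
ee_rot: [0.001, 1.0, -0.0, 0.002]
force: [-0.4, -0.1, -0.4]
grip_width: 0.993
```

play_rows(
  motion=[
    [[-8,0,0],[0,0,0]],
    [[-15,1,0],[0,0,0]],
    [[-22,1,0],[0,0,0]],
    [[-25,1,0],[0,0,0]],
    [[-25,1,0],[0,0,0]],
    [[-25,2,0],[0,0,0]],
    [[-22,2,0],[0,0,0]],
    [[-20,1,0],[0,0,0]],
    [[-14,1,0],[0,0,0]],
    [[-6,0,0],[0,0,0]],
    [[0,0,0],[0,0,0]],
    [[0,0,0],[0,0,0]],
  ],
)

```text
time_s: 10.37
eef_pos: [464.4, -64.9, 142.6]
ee_rot: [-0.0, 1.0, -0.0, -0.0]
force: [-0.5, -0.3, -0.1]
grip_width: 0.994
```

```bash
python3 - <<'E'
from h import *
s=ctrl.sense(); print(s['eef_pos'],s['force'],s['time_s'])
im=snap('wrist','w3.png')
for n in('jar_black','jar_cream'):
  for d in ctrl.spot_in('wrist',n)[:2]: p=np.array(d['position'])*[560,420]; print(n,d['p'],p,wray(s,p,45))
E
```

```text
[464.44806441 -64.92439886 142.55492747] [-0.4972428  -0.27416872 -0.11114436] 10.3667
jar_black 0.77 [277.816 208.11 ] [463.00715778 -63.52893706  45.        ]
jar_black 0.54 [534.296   1.092] [621.41678714  70.08064437  45.        ]
```

View pics/w3.png

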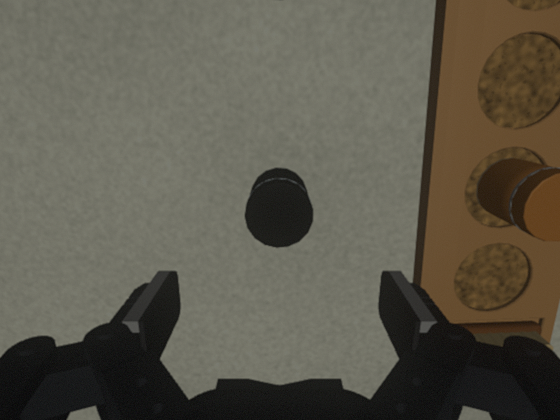

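The black jar's cap is centred at (279, 212), under the gripper, and the tan jar stands upright in recess b. I descend and grasp.

play_rows(
  motion=[
    [[-1,0,15],[0,0,0]],
    [[0,0,25],[0,0,0]],
    [[0,0,25],[0,0,0]],
    [[0,0,25],[0,0,0]],
    [[0,0,20],[0,0,0]],
    [[0,0,10],[0,0,0]],
    [[0,0,3.5],[0,0,0]],
    [[0,0,0],[0,0,0]],
  ],
)

```text
time_s: 11.18
eef_pos: [463.3, -64.9, 19.0]
ee_rot: [-0.0, 1.0, 0.0, -0.0]
force: [-0.0, 0.6, 0.2]
grip_width: 0.995
```

play_rows(
  motion=[
    [[0,0,0],[0,0,0]],
    [[0,0,0],[0,0,0]],
    [[0,0,0],[0,0,0]],
    [[0,0,0],[0,0,0]],
    [[0,0,0],[0,0,0]],
    [[0,0,0],[0,0,0]],
    [[0,0,0],[0,0,0]],
    [[0,0,0],[0,0,0]],
  ],
  fingers=35,
)

```text
time_s: 11.85
eef_pos: [463.7, -65.1, 20.3]
ee_rot: [0.0, 1.0, -0.0, 0.001]
force: [-0.7, -0.2, 4.3]
grip_width: 0.556
```

play_rows(
  motion=[
    [[0,0,-5],[0,0,0]],
    [[0,0,-10],[0,0,0]],
    [[0,0,-20],[0,0,0]],
    [[0,0,-20],[0,0,0]],
    [[0,0,-20],[0,0,0]],
    [[0,0,-15],[0,0,0]],
    [[0,0,-10],[0,0,0]],
    [[0,0,0],[0,0,0]],
    [[0,0,0],[0,0,0]],
  ],
)

```text
time_s: 12.6
eef_pos: [463.1, -64.9, 119.8]
ee_rot: [0.0, 1.0, -0.0, 0.001]
force: [0.4, 0.5, -1.1]
grip_width: 0.557
```

play_rows(
  motion=[
    [[6,-6,0],[0,0,0]],
    [[12,-12,0],[0,0,0]],
    [[18,-17,0],[0,0,0]],
    [[20,-19,0],[0,0,0]],
    [[20,-19,0],[0,0,0]],
    [[20,-19,0],[0,0,0]],
    [[20,-19,0],[0,0,0]],
    [[20,-19,0],[0,0,0]],
    [[18,-17,0],[0,0,0]],
    [[13,-12,0],[0,0,0]],
    [[8,-8,0],[0,0,0]],
    [[2.5,-3,0],[0,0,0]],
    [[0,0,15],[0,0,0]],
    [[0,0,20],[0,0,0]],
    [[0,0,20],[0,0,0]],
    [[0,0,12],[0,0,0]],
    [[0,0,7],[0,0,0]],
    [[0,0,4],[0,0,0]],
    [[0,0,0],[0,0,0]],
    [[0,0,0],[0,0,0]],
  ],
)

```text
time_s: 14.27
eef_pos: [641.0, 105.1, 42.1]
ee_rot: [0.0, 1.0, -0.0, 0.001]
force: [0.1, 0.0, -1.9]
grip_width: 0.551
```

```bash
python3 - <<'E'
from h import *
s=ctrl.sense(); print(s['eef_pos'],s['force'])
snap('wrist','w4.png')
E
```

```text
[641.01824781 105.05356865  42.06873418] [ 0.08626587  0.04513263 -1.94188089]
```

View pics/w4.png

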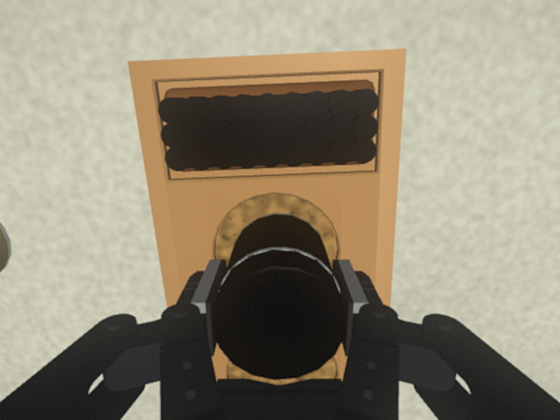

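The black jar is centred over recess d, with the black brush just beyond it at (270, 128). I lower it.

play_rows(
  motion=[
    [[-0.5,0,1],[0,0,0]],
    [[0,0,2],[0,0,0]],
    [[0,0,2],[0,0,0]],
    [[0,0,1.5],[0,0,0]],
    [[0,0,1],[0,0,0]],
    [[0,0,0.5],[0,0,0]],
    [[0,0,0.5],[0,0,0]],
    [[0,0,0.5],[0,0,0]],
    [[0,0,0],[0,0,0]],
    [[0,0,0],[0,0,0]],
  ],
)

```text
time_s: 15.15
eef_pos: [640.1, 105.1, 33.3]
ee_rot: [0.0, 1.0, -0.0, -0.0]
force: [-5.2, -1.6, 8.2]
grip_width: 0.555
```

play_rows(
  motion=[
    [[0,0,0],[0,0,0]],
    [[0,0,0],[0,0,0]],
    [[0,0,0],[0,0,0]],
    [[0,0,0],[0,0,0]],
    [[0,0,0],[0,0,0]],
    [[0,0,0],[0,0,0]],
    [[0,0,-5],[0,0,0]],
    [[0,0,-10],[0,0,0]],
    [[0,0,-20],[0,0,0]],
    [[0,0,-20],[0,0,0]],
    [[0,0,-25],[0,0,0]],
    [[0,0,-20],[0,0,0]],
    [[0,0,-10],[0,0,0]],
    [[0,0,0],[0,0,0]],
  ],
  fingers=85,
)

```text
time_s: 16.32
eef_pos: [641.2, 105.1, 145.4]
ee_rot: [0.0, 1.0, -0.0, 0.003]
force: [0.4, 0.0, -0.3]
grip_width: 0.996
```

play_rows(
  motion=[
    [[-9,-7,0],[0,0,0]],
    [[-15,-11,0],[0,0,0]],
    [[-20,-14,0],[0,0,0]],
    [[-20,-14,0],[0,0,0]],
    [[-20,-14,0],[0,0,0]],
    [[-20,-14,0],[0,0,0]],
    [[-20,-15,0],[0,0,0]],
    [[-20,-15,0],[0,0,0]],
    [[-20,-15,0],[0,0,0]],
    [[-20,-14,0],[0,0,0]],
    [[-16,-11,0],[0,0,0]],
    [[-9,-7,0],[0,0,0]],
    [[0,0,0],[0,0,0]],
    [[0,0,0],[0,0,0]],
  ],
)

```text
time_s: 17.48
eef_pos: [431.3, 256.0, 142.0]
ee_rot: [0.0, 1.0, 0.0, -0.0]
force: [0.4, -0.6, 0.4]
grip_width: 0.992
```

```bash
python3 - <<'E'
from h import *
s=ctrl.sense(); print(s['eef_pos'],s['force'],s['time_s'])
im=snap('wrist','w5.png')
for n in('jar_dark_brown',):
  for d in ctrl.spot_in('wrist',n)[:2]: p=np.array(d['position'])*[560,420]; print(n,d['p'],p,wray(s,p,45))
E
```

```text
[431.33505426 255.98743643 141.95202321] [ 0.40634075 -0.56407864  0.39194843] 17.4833
jar_dark_brown 0.76 [277.312 208.782] [429.50890843 257.01291823  45.        ]
```

View pics/w5.png

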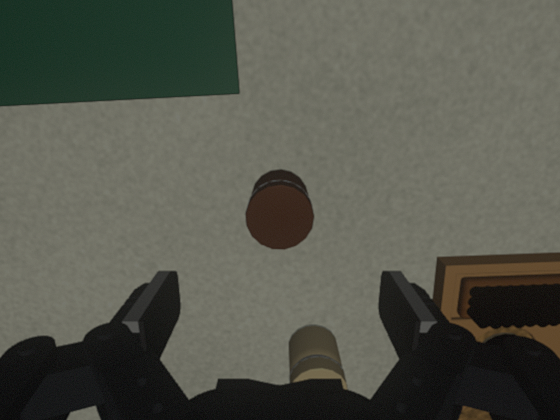

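The dark brown cap is centred at (280, 213), aligned as before. I grasp and lift it.

play_rows(
  motion=[
    [[-0.5,0,15],[0,0,0]],
    [[0,0,25],[0,0,0]],
    [[0,0,25],[0,0,0]],
    [[0,0,25],[0,0,0]],
    [[0,0,20],[0,0,0]],
    [[0,0,10],[0,0,0]],
    [[0,0,3],[0,0,0]],
    [[0,0,0],[0,0,0]],
  ],
)

```text
time_s: 18.25
eef_pos: [431.1, 255.8, 19.1]
ee_rot: [0.0, 1.0, -0.0, -0.0]
force: [0.2, 0.3, 0.5]
grip_width: 0.996
```

play_rows(
  motion=[
    [[0,0,0],[0,0,0]],
    [[0,0,0],[0,0,0]],
    [[0,0,0],[0,0,0]],
    [[0,0,0],[0,0,0]],
    [[0,0,0],[0,0,0]],
    [[0,0,0],[0,0,0]],
    [[0,0,0],[0,0,0]],
    [[0,0,0],[0,0,0]],
  ],
  fingers=35,
)

```text
time_s: 18.92
eef_pos: [431.2, 256.3, 20.3]
ee_rot: [-0.0, 1.0, 0.0, 0.001]
force: [-0.6, 0.0, 6.6]
grip_width: 0.554
```

play_rows(
  motion=[
    [[0,0,-5],[0,0,0]],
    [[0,0,-10],[0,0,0]],
    [[0,0,-20],[0,0,0]],
    [[0,0,-20],[0,0,0]],
    [[0,0,-20],[0,0,0]],
    [[0,0,-20],[0,0,0]],
    [[0,0,-15],[0,0,0]],
    [[0,0,0],[0,0,0]],
    [[0,0,0],[0,0,0]],
  ],
)

```text
time_s: 19.67
eef_pos: [430.7, 256.2, 129.8]
ee_rot: [-0.0, 1.0, -0.0, 0.001]
force: [0.1, 0.5, -2.5]
grip_width: 0.553
```

play_rows(
  motion=[
    [[8,9,0],[0,0,0]],
    [[15,16,0],[0,0,0]],
    [[19,21,0],[0,0,0]],
    [[19,21,0],[0,0,0]],
    [[19,21,0],[0,0,0]],
    [[19,21,0],[0,0,0]],
    [[19,21,0],[0,0,0]],
    [[19,21,0],[0,0,0]],
    [[19,21,0],[0,0,0]],
    [[19,20,0],[0,0,0]],
    [[18,19,0],[0,0,0]],
    [[12,13,0],[0,0,0]],
    [[7,7,0],[0,0,0]],
    [[0,0,0],[0,0,0]],
    [[0,0,0],[0,0,0]],
  ],
)

```text
time_s: 20.92
eef_pos: [642.0, 25.1, 128.2]
ee_rot: [-0.0, 1.0, -0.0, -0.001]
force: [-0.3, 0.6, -2.1]
grip_width: 0.554
```

play_rows(
  motion=[
    [[0,0,12],[0,0,0]],
    [[0,0,20],[0,0,0]],
    [[0,0,20],[0,0,0]],
    [[0,0,18],[0,0,0]],
    [[0,0,10],[0,0,0]],
    [[0,0,7],[0,0,0]],
    [[0,0,0],[0,0,0]],
    [[0,0,0],[0,0,0]],
  ],
)

```text
time_s: 21.58
eef_pos: [642.7, 25.3, 42.8]
ee_rot: [0.0, 1.0, 0.0, 0.0]
force: [-0.3, 0.1, -1.6]
grip_width: 0.558
```

```bash
python3 - <<'E'
from h import *
s=ctrl.sense(); print(s['eef_pos'],s['force'])
snap('wrist','w6.png')
E
```

```text
[642.7469776   25.32537075  42.76022514] [-0.29946207  0.12972285 -1.58790664]
```

View pics/w6.png

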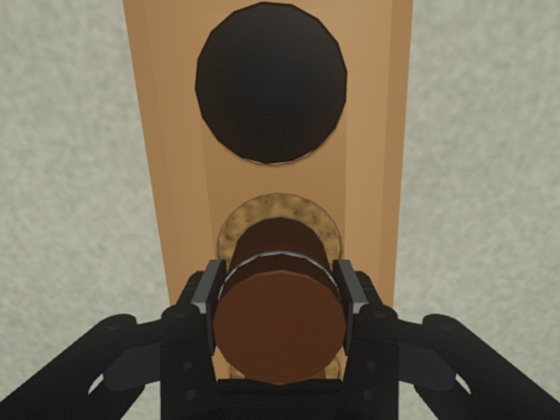

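The black jar sits in d, and the dark brown jar is centred over c (recess edges at 217 and 343). I lower it.

play_rows(
  motion=[
    [[0,0,1.5],[0,0,0]],
    [[0,0,2],[0,0,0]],
    [[0,0,2],[0,0,0]],
    [[0,0,1.5],[0,0,0]],
    [[0,0,1],[0,0,0]],
    [[0,0,0.5],[0,0,0]],
    [[0,0,0.5],[0,0,0]],
    [[0,0,0.5],[0,0,0]],
    [[0,0,0],[0,0,0]],
    [[0,0,0],[0,0,0]],
  ],
)

```text
time_s: 22.47
eef_pos: [642.6, 25.0, 33.4]
ee_rot: [0.0, 1.0, -0.0, 0.0]
force: [-4.7, -0.3, 5.5]
grip_width: 0.553
```

play_rows(
  motion=[
    [[0,0,0],[0,0,0]],
    [[0,0,0],[0,0,0]],
    [[0,0,0],[0,0,0]],
    [[0,0,0],[0,0,0]],
    [[0,0,0],[0,0,0]],
    [[0,0,0],[0,0,0]],
    [[0,0,-5],[0,0,0]],
    [[0,0,-10],[0,0,0]],
    [[0,0,-20],[0,0,0]],
    [[0,0,-20],[0,0,0]],
    [[0,0,-25],[0,0,0]],
    [[0,0,-20],[0,0,0]],
    [[0,0,-10],[0,0,0]],
    [[0,0,0],[0,0,0]],
  ],
  fingers=85,
)

```text
time_s: 23.63
eef_pos: [643.7, 25.0, 145.9]
ee_rot: [0.0, 1.0, -0.0, 0.003]
force: [0.5, -0.4, 0.9]
grip_width: 0.999
```

play_rows(
  motion=[
    [[-8,-3,0],[0,0,0]],
    [[-15,-6,0],[0,0,0]],
    [[-20,-9,0],[0,0,0]],
    [[-22,-9,0],[0,0,0]],
    [[-22,-9,0],[0,0,0]],
    [[-22,-9,0],[0,0,0]],
    [[-22,-9,0],[0,0,0]],
    [[-20,-9,0],[0,0,0]],
    [[-16,-7,0],[0,0,0]],
    [[-10,-4,0],[0,0,0]],
    [[0,0,0],[0,0,0]],
    [[0,0,0],[0,0,0]],
  ],
)

```text
time_s: 24.63
eef_pos: [465.5, 99.1, 142.3]
ee_rot: [0.0, 1.0, 0.0, -0.0]
force: [-0.0, 0.7, -0.1]
grip_width: 0.997
```

```bash
python3 - <<'E'
from h import *
s=ctrl.sense(); print(s['eef_pos'],s['force'],s['time_s'])
im=snap('wrist','w7.png')
for n in('jar_cream',):
  for d in ctrl.spot_in('wrist',n)[:2]: p=np.array(d['position'])*[560,420]; print(n,d['p'],p,wray(s,p,45))
E
```

```text
[465.49660561  99.09291719 142.34255909] [-0.04775493  0.68440789 -0.14561713] 24.6333
jar_cream 0.9 [278.488 201.894] [464.49070887 105.27537251  45.        ]
```

View pics/w7.png

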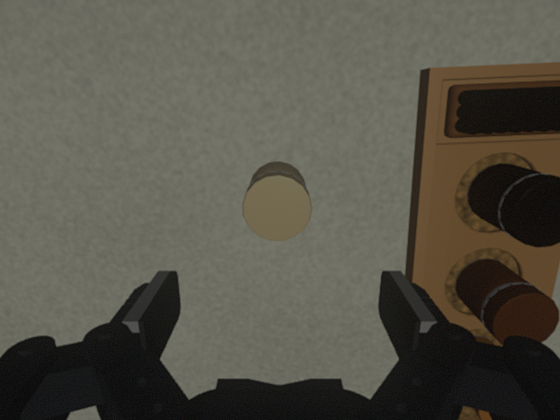

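The cream cap is centred at (277, 207), so the gripper needs about +3 mm in y and -1 mm in x. I correct while descending.

play_rows(
  motion=[
    [[-1,-3,15],[0,0,0]],
    [[0,0,25],[0,0,0]],
    [[0,0,25],[0,0,0]],
    [[0,0,25],[0,0,0]],
    [[0,0,20],[0,0,0]],
    [[0,0,10],[0,0,0]],
    [[0,0,3],[0,0,0]],
    [[0,0,0],[0,0,0]],
  ],
)

```text
time_s: 25.4
eef_pos: [464.9, 101.9, 19.6]
ee_rot: [0.0, 1.0, -0.0, -0.0]
force: [0.4, 0.0, 0.5]
grip_width: 0.995
```

play_rows(
  motion=[
    [[0,0,0],[0,0,0]],
    [[0,0,0],[0,0,0]],
    [[0,0,0],[0,0,0]],
    [[0,0,0],[0,0,0]],
    [[0,0,0],[0,0,0]],
    [[0,0,0],[0,0,0]],
    [[0,0,0],[0,0,0]],
    [[0,0,0],[0,0,0]],
  ],
  fingers=35,
)

```text
time_s: 26.07
eef_pos: [465.1, 102.1, 20.8]
ee_rot: [0.0, 1.0, -0.0, 0.001]
force: [-2.0, -0.7, 6.3]
grip_width: 0.557
```

play_rows(
  motion=[
    [[0,0,-5],[0,0,0]],
    [[0,0,-10],[0,0,0]],
    [[0,0,-20],[0,0,0]],
    [[0,0,-20],[0,0,0]],
    [[0,0,-20],[0,0,0]],
    [[0,0,-20],[0,0,0]],
    [[0,0,-15],[0,0,0]],
    [[0,0,0],[0,0,0]],
    [[0,0,0],[0,0,0]],
  ],
)

```text
time_s: 26.82
eef_pos: [464.7, 102.1, 130.4]
ee_rot: [0.0, 1.0, -0.0, 0.001]
force: [-0.4, -0.6, -2.1]
grip_width: 0.555
```

play_rows(
  motion=[
    [[6,8,0],[0,0,0]],
    [[12,15,0],[0,0,0]],
    [[17,22,0],[0,0,0]],
    [[17,22,0],[0,0,0]],
    [[17,22,0],[0,0,0]],
    [[17,22,0],[0,0,0]],
    [[17,22,0],[0,0,0]],
    [[17,22,0],[0,0,0]],
    [[17,22,0],[0,0,0]],
    [[17,22,0],[0,0,0]],
    [[15,18,0],[0,0,0]],
    [[10,13,0],[0,0,0]],
    [[6,7,0],[0,0,0]],
    [[0,0,0],[0,0,0]],
    [[0,0,0],[0,0,0]],
  ],
)

```text
time_s: 28.07
eef_pos: [649.0, -135.3, 128.1]
ee_rot: [-0.001, 1.0, -0.0, -0.001]
force: [-0.0, 0.4, -1.7]
grip_width: 0.551
```

play_rows(
  motion=[
    [[0,0,12],[0,0,0]],
    [[0,0,20],[0,0,0]],
    [[0,0,20],[0,0,0]],
    [[0,0,18],[0,0,0]],
    [[0,0,10],[0,0,0]],
    [[0,0,7],[0,0,0]],
    [[0,0,0],[0,0,0]],
    [[0,0,0],[0,0,0]],
  ],
)

```text
time_s: 28.73
eef_pos: [649.8, -134.8, 43.2]
ee_rot: [0.0, 1.0, 0.0, 0.0]
force: [0.7, 0.1, -0.9]
grip_width: 0.552
```

```bash
python3 - <<'E'
from h import *
s=ctrl.sense(); print(s['eef_pos'],s['force'])
snap('wrist','w8.png')
E
```

```text
[ 649.76302644 -134.79980792   43.191012  ] [ 0.67713531  0.14659976 -0.86005439]
```

View pics/w8.png

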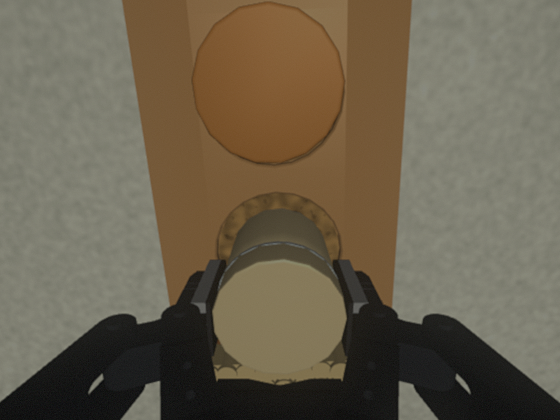

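The cream jar is centred over recess a, give or take 1–2 mm. I lower it.

play_rows(
  motion=[
    [[0,1,1.5],[0,0,0]],
    [[0,0.5,2],[0,0,0]],
    [[0,0,2],[0,0,0]],
    [[0,0,1.5],[0,0,0]],
    [[0,0,1],[0,0,0]],
    [[0,0,0.5],[0,0,0]],
    [[0,0,0.5],[0,0,0]],
    [[0,0,0.5],[0,0,0]],
    [[0,0,0],[0,0,0]],
    [[0,0,0],[0,0,0]],
  ],
)

```text
time_s: 29.62
eef_pos: [649.6, -136.5, 33.9]
ee_rot: [0.0, 1.0, -0.0, 0.0]
force: [-3.9, 0.6, 5.7]
grip_width: 0.553
```

Seated. I release, rise and back away for a final look.

play_rows(
  motion=[
    [[0,0,0],[0,0,0]],
    [[0,0,0],[0,0,0]],
    [[0,0,0],[0,0,0]],
    [[0,0,0],[0,0,0]],
    [[0,0,0],[0,0,0]],
    [[0,0,0],[0,0,0]],
    [[0,0,-5],[0,0,0]],
    [[0,0,-10],[0,0,0]],
    [[0,0,-20],[0,0,0]],
    [[0,0,-20],[0,0,0]],
    [[0,0,-25],[0,0,0]],
    [[0,0,-20],[0,0,0]],
    [[0,0,-10],[0,0,0]],
    [[0,0,0],[0,0,0]],
  ],
  fingers=85,
)

```text
time_s: 30.78
eef_pos: [650.6, -136.8, 146.5]
ee_rot: [0.001, 1.0, 0.0, 0.002]
force: [0.9, 0.5, 0.7]
grip_width: 0.996
```

play_rows(
  motion=[
    [[-10,5,0],[0,0,0]],
    [[-20,8,-3],[0,0,0]],
    [[-25,10,-5],[0,0,0]],
    [[-25,10,-5],[0,0,0]],
    [[-25,10,-5],[0,0,0]],
    [[-25,10,-5],[0,0,0]],
    [[-25,10,-5],[0,0,0]],
    [[-25,10,-5],[0,0,0]],
    [[-25,10,-5],[0,0,0]],
    [[-20,10,0],[0,0,0]],
    [[-10,5,0],[0,0,0]],
    [[0,0,0],[0,0,0]],
    [[0,0,0],[0,0,0]],
  ],
)

```text
time_s: 31.87
eef_pos: [414.7, -234.3, 180.8]
ee_rot: [-0.0, 1.0, -0.001, -0.0]
force: [-0.5, -0.0, 0.3]
grip_width: 0.996
```

```bash
python3 - <<'E'
from h import *
s=ctrl.sense(); print(s['eef_pos'],s['force'],s['time_s'])
a=snap('scene','s9.png'); b=snap('top','t9.png')
f=lambda i,x,y:cv2.resize(i[y:y+130,x:x+260],None,fx=3,fy=2.25*4/3,interpolation=cv2.INTER_CUBIC)[:298*2]
v=np.vstack([cv2.resize(a[185:285,160:400],(760,290)),cv2.resize(b[110:220,170:415],(760,300))])
cv2.imwrite('pics/f.png',v[:,:,::-1])
E
```

```text
[ 414.7184717  -234.33185513  180.82224347] [-0.46493767 -0.02962996  0.31695544] 31.8667
```

View pics/f.png

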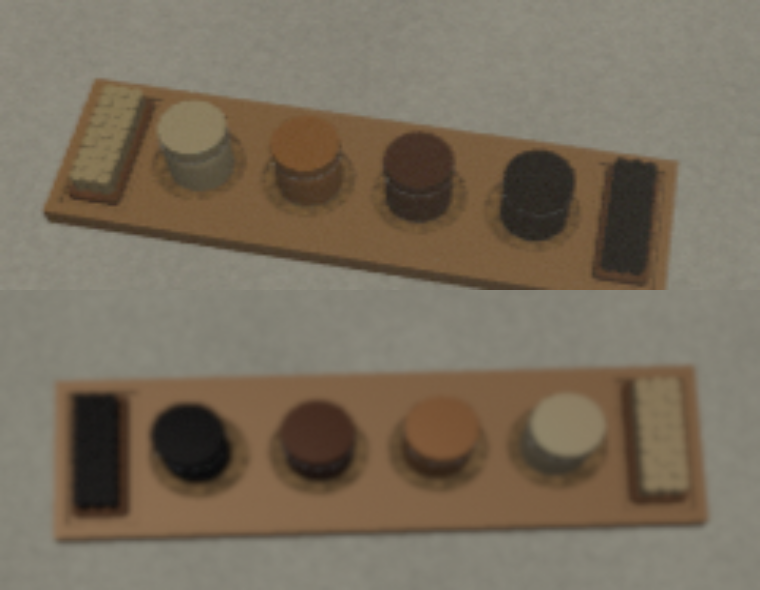

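All four jars stand upright inside their recesses in the right order, and both brushes lie in their bays.

```bash
python3 -c "
from rig import ctrl; print(ctrl.finish_job())"
```

```text
the job is handed in; nothing more can be done
None
```

All four jars are in the rack, and the job is handed in at about 32 s of the 96 s allowed. From the black-brush end (place_d) to the pale-brush end (place_a) they run black, dark brown, tan, pale cream. Each was lowered until it touched, with about 5–8 N of contact force.

**Last checks:** the final scene and top pictures show every jar upright inside its recess ring and both brushes in their bays. The gripper was clear of everything when I handed in.

**What disagreed:**
- **Cream jar:** the colour measurement from the top camera failed, so its position came out about 3 mm off. I corrected it from the wrist picture before grasping.
- **Tan jar:** the fixed-camera and wrist measurements of its recess differed by 1–2 mm. I corrected it before setting the jar down.

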